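Put the spice jar away and slide the box's hatch shut

ROBOT

A 6-joint arm with a two-finger parallel gripper is mounted at the origin on a cart in front of the work surface, level with it; the furniture and walls round the work are solid. World frame = base frame: x ahead of the robot, y to its left, z up, the work surface at z = 0. Lengths are in m, angles in rad, forces in N, time in s.
With the tool pointing down it reaches from about 0.225 to 0.875 m from the base axis. Payload 3.4 kg.
Tool frame: the origin (TCP) lies on the centre line of the jaws, within the pads' length; the fingertips stand 22 mm ahead of it and the grasp point (between the pads) lies 3 mm ahead of it; z points along the fingers, y is the line along which they close (so a half turn about z gives the same grasp; the last joint's range is limited). The gripper opens to 85 mm and grips with 20 to 120 N. Pads are 22 mm wide; open, the fingers measure 114 mm over their backs; the gripper's body (76 mm by 85 mm) begins 54 mm behind the grasp point. The pads swing forward as they close: fully open they stand 13 mm farther back than shut.
Start: joints at [-1.368, 0.276, 1.505, -0, 1.361, -0.121], TCP at [0.183, -0.545, 0.253] pointing down, gripper open.
Joint ranges: [-2.89, 2.89], [-0.75, 2.08], [0.22, 2.7], [-1.18, 4.32], [0.11, 2.71], [-2.7, 2.7]. Speed limits (rad/s): [2.57, 2.57, 3.14, 3.14, 3.14, 3.14].

INTERFACE

Orientations are given as a unit quaternion [w, x, y, z].
In Python, from rig import manip, cams, order, get_state gives the robot as it stands (manip), with the cameras (cams), the job (order) and the readings as plain functions.
- The arm moves only by the tool advance, called after "Emit:" in YAML: its name, and indented under it one key for each argument. Schema: {"type":"object","properties":{"ticks":{"type":"array","items":{"type":"object","properties":{"x":{"type":"number"},"y":{"type":"number"},"z":{"type":"number"},"yaw":{"type":"number"}},"additionalProperties":false},"minItems":1,"maxItems":5},"jaw":{"type":"number"},"grip_n":{"type":"number"},"only":{"type":"string"},"quiet":{"type":"boolean"},"lines":{"type":"string"}},"required":["ticks"],"additionalProperties":false}. ticks is a list of rows, 1 to 5 of them, each an object with the fields x, y, z (the shift in a scale on which 1.0 is 0.6 m), yaw (a turn about the tool's z in fractions of the full range, 1 being pi rad); a field left out counts as zero; each row shifts and turns the commanded pose from where the row before left it, along the tool's axes as they then stand; what a row does not reach is not made up. A row lasts 1/12 s, in which the tool goes at most 0.0417 m and 0.125 rad, less where a joint would pass 70% of its speed; a pose out of reach is approached as far as the arm can. jaw is the finger opening in m, set as the call begins (left out keeps the last). The fingers move at their own pace and stop on an object; grip_n is the grip in N (left out, the last holds). Time passes only in rows, so rows that do not move let the fingers close. The tool returns the time, the measured TCP pose, the force, the opening and the grip force at its end. only (a regular expression) keeps the lines of the reply that match it, lines (a string "A,B") keeps lines A to B, and quiet returns only ok. No shift or turn number may pass 1 either way. Input that does not fit is refused with a message, and nothing moves.
- get_state(): the state, without advancing time (a new reading comes with each control period).
- cams.get_image(name): name is "scene" or "top"; returns a dict with "img" (400x640x3 uint8, red, green, blue), "camera_matrix" (3x3 intrinsics, pixels), "T" (4x4, takes a point from camera to world coordinates). Camera axes: x right, y down, z forward; pixel columns grow to the right and rows downward; lengths in m; the calibration is good to about 2 mm. A picture is of the moment at which its call begins. There is no depth.
- order.sign_off(): hands the job in; it is judged then, once.
The state is a dict: "clock": time; "qpos": joint angles; "qd": joint speeds; "effort": joint torques, N m; "position": TCP position; "ee_rot": TCP orientation; "contact_force": force on the tool from outside, world axes, zero at the start; "moment": the same for the moment, N m; "width": finger opening in m; "gripper_force": force on a finger pad.
Only numpy, scipy, OpenCV 4.12 (cv2) and the standard library are available. Lean on these libraries where they do the work, as an engineer would, in place of code of your own. Each camera call takes 0.05 s, during which the arm holds its last target. There are 200 camera calls.

TASK

Take the spice jar with the yellow cap that stands at the front of the worktop, in front of the wooden box, and put it into the open spice box: set it down gently so that it stands upright on the box's floor, and let go of it. Then push the box's sliding hatch along its track until it is fully shut against the end of the frame. Leave the green-capped jar and the salt shaker beside it, and the jar already in the box, where they are.

Things in the scene. Friction and masses are not known exactly. Their poses are not given: they have to be found in the camera images.
- spice_box: light wooden box, fixed, 166 (x) x 272 (y) x 128 (z) mm outside, walls and floor 8 mm, 150 x 256 mm inside. Origin at the centre of its underside, z up, y along the long side. The +y half is roofed by a fixed clear pane, the -y half is closed by a hatch that slides along y between rails; open, it lies above the pane. Except for the handle, rails and end bars (128 mm) are the highest parts
- bay (a point): point on the box's inside floor (8 mm above the worktop), on its centre line, 73 mm from the box's centre towards -y, below the opening: clear space for the jar. The opening above is 150 mm wide in x and runs in y from -128 mm to about -128 mm plus the value of hatch, in the box's frame. Axes as the box
- hatch (a joint): sliding hatch, a brown board 150 (x) x 132 (y) x 8 mm, upper face 121 mm above the worktop. 0 m = fully shut against the frame's -y end; grows as it slides to the box's +y; 0.122 = fully open; starts 0.100 to 0.120 open. Friction 1.5 N plus slight damping (4 N per m/s); stays where it is left
- hatch_handle (a point): middle of the bar of the steel bow handle fixed on top of the hatch, at its centre: the bar is 12 mm thick and 80 mm long between two 12 mm posts, along the box's x (across the track), its axis 28 mm above the hatch's upper face and 149 mm above the worktop. Axes as the box
- yellow_jar: the spice jar to put away: yellow cap (the top 20 mm, 43 mm in diameter), clear body with a dark blue label, body roughly square with sides along its x and y, 44 mm in diameter and 96 mm tall, standing upright; origin at the centre of its underside, z up. About 0.11 kg. One of three things in a row in front of the box (the jars at the back wall are not meant)
- green_jar: another spice jar with a green cap, on the worktop; leave it alone, 41 mm in diameter and 97 mm tall, standing upright; origin at the centre of its underside, z up
- salt_shaker: glass salt shaker with a grey top, on the worktop; leave it alone, 44 mm in diameter and 90 mm tall, standing upright; origin at the centre of its underside, z up
- jar_inside: spice jar with a green cap that already stands in the box under the clear pane; leave it alone, 45 mm in diameter and 97 mm tall, standing upright; origin at the centre of its underside, z up

How it is judged:
By the outcome, as a careful person would: the job done as asked, in the order asked, and still so for the second after the job is handed in, with the robot touching nothing.
It also fails if it takes over 48 s, if anything falls off the work surface, if the arm or the gripper's body presses on something with over 40 N, if the wrist force passes 120 N, or if a joint passes its speed limit or range.

## Working session

There is one attempt and no reset: what is moved stays moved. The work goes in short steps, Python scripts to look and compute and a tool call to move; the robot and the scene stay as the last step left them, time stands still between calls to the robot, and variables do not carry over. Pictures are saved under pics/ and viewed, at most 10 in all, crops included, and the job is handed in when it is done.

```bash
ls; mkdir -p pics; python3 - <<'E'
from rig import manip, cams, order, get_state
import cv2,numpy as np
np.set_printoptions(precision=4,suppress=True)
for n in("scene","top"):
    d=cams.get_image(n);cv2.imwrite(f"pics/{n}0.png",d["img"][:,:,::-1]);print(d["camera_matrix"],d["T"])
s=get_state();print(s)
E
```

```text
pics
rig.py
[[429.2664   0.     318.1688]
 [  0.     429.2664 198.8329]
 [  0.       0.       1.    ]] [[ 0.9888  0.115  -0.0955  0.6445]
 [ 0.1487 -0.6907  0.7077 -0.7783]
 [ 0.0154 -0.7139 -0.7001  0.7456]
 [ 0.      0.      0.      1.    ]]
[[474.6444   0.     314.9996]
 [  0.     474.6444 204.172 ]
 [  0.       0.       1.    ]] [[ 0.0165 -0.9969  0.0766  0.4515]
 [-0.9998 -0.0157  0.011  -0.1625]
 [-0.0098 -0.0768 -0.997   1.0976]
 [ 0.      0.      0.      1.    ]]
{'clock': 0.1, 'qpos': array([-1.368 ,  0.2765,  1.506 , -0.    ,  1.3607, -0.121 ]), 'qd': array([ 0.0005, -0.0001, -0.0037,  0.0012, -0.0006, -0.0004]), 'effort': array([  0.0008, -41.7699, -24.6406,  -0.0001,   0.0059,   0.    ]), 'position': array([ 0.1828, -0.5447,  0.2525]), 'ee_rot': array([-0.0008,  0.9869,  0.1612, -0.    ]), 'contact_force': array([ 0.3584,  0.0226, -0.1652]), 'moment': array([ 0.0093, -0.0149,  0.0784]), 'gripper_force': 0.0, 'width': 0.08486511453615694}
```

View pics/scene0.png

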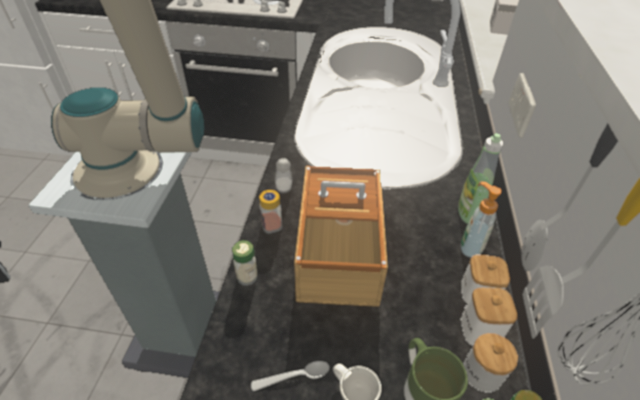

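View pics/top0.png

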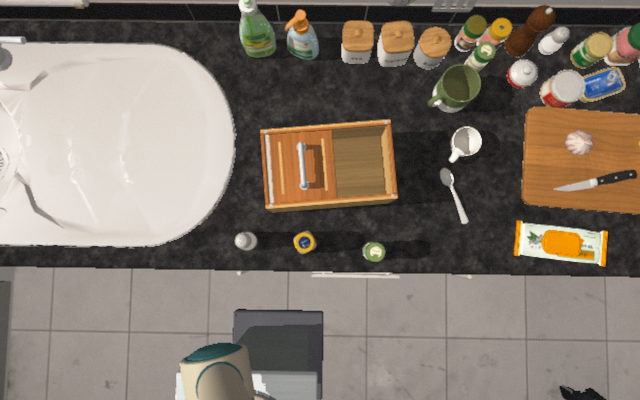

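The scene view shows the shaker at (284,175), the yellow jar at (270,211) and the green jar at (245,262). In the top view the yellow cap is at (304,242), and the box spans about (262..396, 121..210) with its opening on the right (-y). I'll zoom in to get exact corners.

```bash
python3 - <<'E'
import cv2,numpy as np
a=cv2.imread("pics/top0.png")[112:262,230:410]
cv2.imwrite("pics/c1.png",cv2.resize(a,None,fx=4,fy=4,interpolation=cv2.INTER_CUBIC))
b=cv2.imread("pics/scene0.png")[155:305,225:405]
cv2.imwrite("pics/c2.png",cv2.resize(b,None,fx=4,fy=4,interpolation=cv2.INTER_CUBIC))
E
```

```text
(no output)
```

View pics/c1.png

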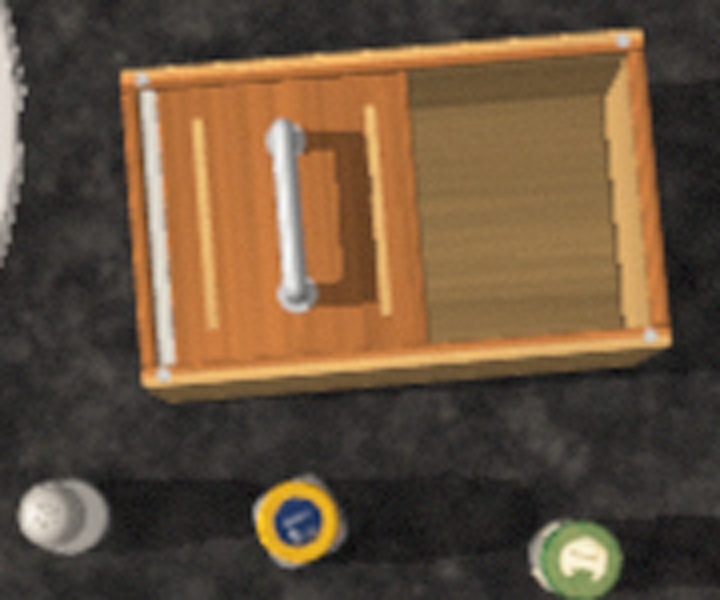

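View pics/c2.png

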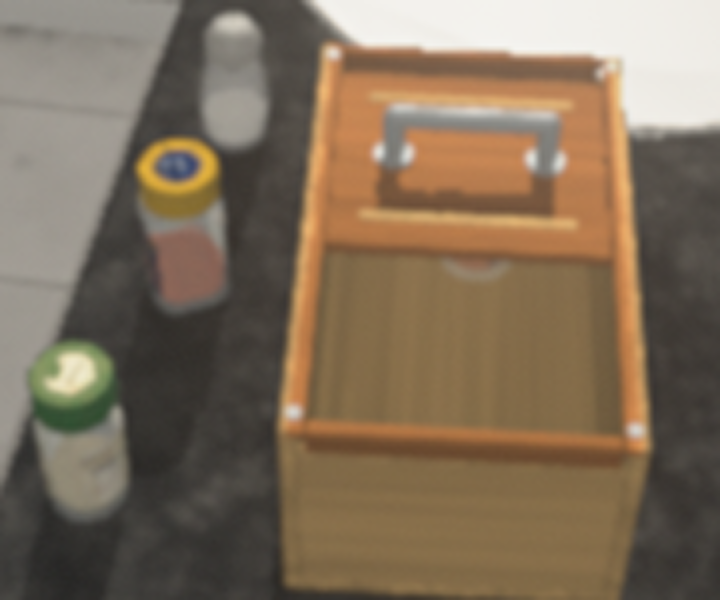

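Top crop: box rim corners at (122,72), (641,32), (669,340) and (145,382). The yellow cap is at (298,522) and the handle bar runs (283,130)-(297,293). Next I compute positions and zoom on the jar to get its yaw.

```bash
cat > h.py <<'E'
import numpy as np,cv2
from rig import manip, cams, order, get_state
np.set_printoptions(precision=4,suppress=True)
def ray(d,p,z):
    K,T=d["camera_matrix"],d["T"]
    v=T[:3,:3]@np.linalg.solve(K,[p[0],p[1],1.]);o=T[:3,3]
    return o+v*(z-o[2])/v[2]
def proj(d,P):
    K,T=d["camera_matrix"],d["T"];P=np.atleast_2d(P)
    c=(P-T[:3,3])@T[:3,:3]@K.T
    return c[:,:2]/c[:,2:]
def tool(target):  # world target -> offset in tool axes
    from scipy.spatial.transform import Rotation as R
    s=get_state();q=s["ee_rot"];r=R.from_quat([q[1],q[2],q[3],q[0]]).as_matrix()
    return r.T@(np.array(target)-s["position"]),r
E
python3 - <<'E'
from h import *
t=cams.get_image("top");s=cams.get_image("scene")
g=lambda x,y:np.array([x/4+230,y/4+112]); h=lambda x,y:np.array([x/4+225,y/4+155])
off=-.125 # half-pixel shift of resize
for n,d,f,L in(("top",t,g,[(122,72),(641,32),(669,340),(145,382)]),("scene",s,h,[(617,60),(646,440),(285,420),(328,47)])):
    P=np.array([ray(d,f(*p),.128) for p in L]);print(n,P[:,:2].tolist(),P.mean(0))
    print([np.linalg.norm(P[i]-P[i-1]) for i in range(4)], [np.degrees(np.arctan2(*(a)[::-1])) for a in((P[0]-P[1])[:2],(P[3]-P[2])[:2])])
print("yellow",ray(t,g(298,522),.096),ray(s,h(178,163),.096))
print("green",ray(t,g(578,560),.097),"shaker",ray(t,g(48,515),.09))
a,b=ray(t,g(283,130),.155),ray(t,g(297,293),.155);print("handle",a,b,(a+b)/2)
print("hatch edge",ray(t,g(408,70),.121),ray(t,g(430,340),.121))
A=cv2.resize(t["img"][226:258,290:320,::-1],None,fx=16,fy=16,interpolation=cv2.INTER_CUBIC)[:512,:380]
B=cv2.resize(s["img"][186:236,256:286,::-1],None,fx=10,fy=10,interpolation=cv2.INTER_CUBIC)
C=np.zeros((512,700,3),np.uint8);C[:,:380]=A;C[:500,390:690]=B
cv2.imwrite("pics/c3.png",C)
E
```

```text
top [[0.6786073578486381, -0.03606718701795533], [0.703484561976369, -0.3049254737988726], [0.5433439893620846, -0.31993656412418536], [0.5175437866095487, -0.051953945302002036]] [ 0.6107 -0.1782  0.128 ]
[np.float64(0.16184518240919302), np.float64(0.2700067659448236), np.float64(0.16084258089817383), np.float64(0.26922171987577)] [np.float64(95.28647188901037), np.float64(95.49923980117302)]
scene [[0.6800258414200734, -0.04172652876130367], [0.7053021310921866, -0.30054928173755036], [0.5446966094473058, -0.3153835922622156], [0.5205275220166441, -0.05740714998831509]] [ 0.6126 -0.1788  0.128 ]
[np.float64(0.1602672635773861), np.float64(0.26005404876254434), np.float64(0.16128915137592634), np.float64(0.25910613569641705)] [np.float64(95.57774329696112), np.float64(95.3522575110062)]
yellow [ 0.4472 -0.1307  0.096 ] [ 0.4501 -0.1296  0.096 ]
green [ 0.4298 -0.2778  0.097 ] shaker [0.4487 0.0021 0.09  ]
handle [ 0.6438 -0.1214  0.155 ] [ 0.5615 -0.13    0.155 ] [ 0.6026 -0.1257  0.155 ]
hatch edge [ 0.6834 -0.1846  0.121 ] [ 0.5421 -0.1979  0.121 ]
```

View pics/c3.png

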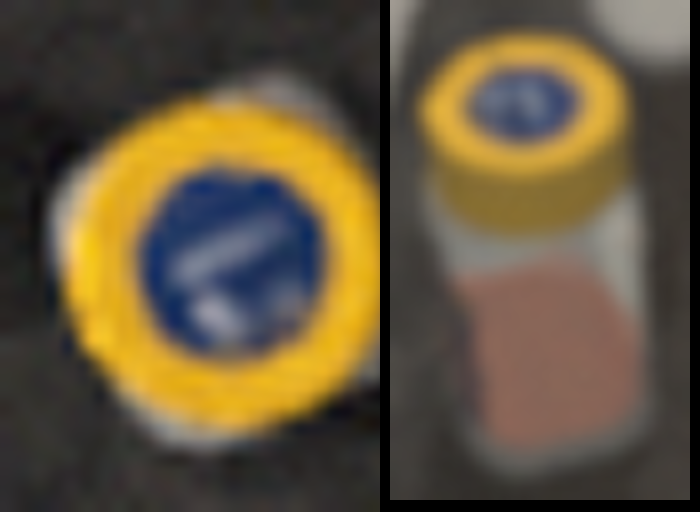

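Jar centre is about (0.4485, -0.130), with its sides at about 29° to world x. Box centre is (0.6115, -0.1785) with a yaw of 5.4°, so the bay is at (0.618, -0.251), and the hatch is about 0.115 open. Edge lengths match the given sizes to within a few mm. I'll move above the jar, then turn.

The rows are not in the units I measure in: shifts go in shares of 0.6 m and turns go in shares of pi rad. I convert before sending: 0.032 m / 0.6 = 0.0533, -0.0257 m / 0.6 = -0.0428.

Emit:
advance:
  ticks:
    - {"x":0.0533, "y":-0.0428}
    - {"x":0.0533, "y":-0.0428}
    - {"x":0.0533, "y":-0.0428}
    - {"x":0.0533, "y":-0.0428}
    - {"x":0.0533, "y":-0.0428}
  jaw: 0.085
  grip_n: 30

```text
clock: 0.62
position: [0.2942, -0.3707, 0.2531]
ee_rot: [-0.0, 0.987, 0.161, 0.0]
contact_force: [0.2, 0.3, -0.2]
width: 0.085
gripper_force: 0.0
```

Emit:
advance:
  ticks:
    - {"x":0.0533, "y":-0.0428}
    - {"x":0.0533, "y":-0.0428}
    - {"x":0.0533, "y":-0.0428}
    - {"x":0.0533, "y":-0.0428}
    - {"x":0.0533, "y":-0.0428}

```text
clock: 1.03
position: [0.4051, -0.1978, 0.2534]
ee_rot: [0.0, 0.987, 0.161, 0.0]
contact_force: [0.3, 0.3, 0.4]
width: 0.0851
gripper_force: 0.0
```

Emit:
advance:
  ticks:
    - {"x":0.0533, "y":-0.0428}
    - {"x":0.0533, "y":-0.0428}
    - {"yaw":-0.0398}
    - {"yaw":-0.0398}
    - {"yaw":-0.0398}

```text
clock: 1.45
position: [0.4492, -0.1293, 0.2531]
ee_rot: [-0.0, 0.938, 0.347, -0.0]
contact_force: [-0.0, -0.3, 0.0]
width: 0.0848
gripper_force: 0.0
```

Emit:
advance:
  ticks:
    - {"yaw":-0.0398}
    - {"yaw":-0.0398}
    - {"yaw":-0.0398}
    - {"yaw":-0.0398}
    - {"yaw":-0.0398}

```text
clock: 1.87
position: [0.4487, -0.1305, 0.2531]
ee_rot: [-0.0, 0.787, 0.617, -0.0]
contact_force: [-0.0, 0.3, 0.7]
width: 0.085
gripper_force: 0.0
```

Emit:
advance:
  ticks:
    - {"yaw":-0.0398}
    - {"yaw":-0.0398}
    - {"yaw":-0.0398}
    - {"yaw":-0.0398}
    - {"yaw":-0.0398}

```text
clock: 2.28
position: [0.4487, -0.1305, 0.2532]
ee_rot: [-0.0, 0.559, 0.829, -0.0]
contact_force: [-0.4, -1.1, 0.7]
width: 0.0847
gripper_force: 0.0
```

```bash
python3 - <<'E'
from h import *
d,r=tool([.4485,-.130,.083]);print(d,np.degrees(np.arctan2(r[1,1],r[0,1])),get_state()["qpos"])
E
```

```text
[0.0005 0.     0.1702] 22.0101120878947 [-0.4321  0.1128  1.7185 -0.0001  1.3106 -0.8162]
```

In the tool's units: 0.04 m / 0.6 = 0.0667, 0.03 m / 0.6 = 0.05, -0.122 rad / 3.1416 = -0.0388.

Emit:
advance:
  ticks:
    - {"yaw":-0.0388}
    - {"z":0.0583}
    - {"z":0.0667}
    - {"z":0.0667}
    - {"z":0.05}

```text
clock: 2.7
position: [0.4475, -0.13, 0.1059]
ee_rot: [-0.001, 0.51, 0.86, -0.0]
contact_force: [-1.0, 0.1, -0.1]
width: 0.0854
gripper_force: 0.0
```

Emit:
advance:
  ticks:
    - {"z":0.0417}
    - {}

```text
clock: 2.87
position: [0.4452, -0.129, 0.079]
ee_rot: [-0.005, 0.51, 0.86, -0.001]
contact_force: [-1.2, 0.4, 0.1]
width: 0.0852
gripper_force: 0.0
```

```bash
python3 - <<'E'
from h import *
for n in("top","scene"):
    d=cams.get_image(n);cv2.imwrite(f"pics/{n}1.png",d["img"][:,:,::-1])
a=cv2.imread("pics/scene1.png")[120:300,180:420];cv2.imwrite("pics/c4.png",cv2.resize(a,None,fx=3,fy=3,interpolation=cv2.INTER_CUBIC))
d,r=tool([.4485,-.130,.083]);print(d,np.degrees(np.arctan2(r[1,1],r[0,1])))
E
```

```text
[0.0005 0.0001 0.0001] 28.646509870424463
```

View pics/c4.png

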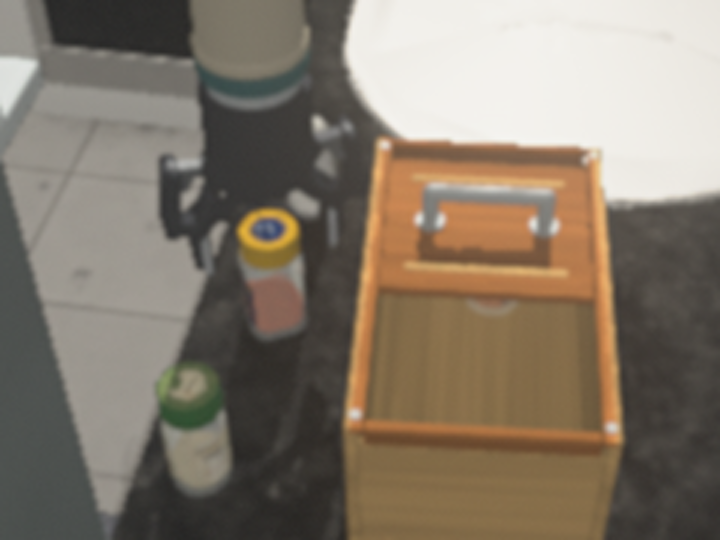

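The jar cap, at (268,235) in the crop, lies between the two fingertips at (205,260) and (335,240), with clear space on both sides. Closing the gripper.

Emit:
advance:
  ticks:
    - {}
    - {}
    - {}
    - {}
    - {}
  jaw: 0
  grip_n: 30

```text
clock: 3.38
position: [0.4498, -0.1312, 0.0849]
ee_rot: [0.002, 0.51, 0.86, -0.0]
contact_force: [-1.4, -0.1, 6.3]
width: 0.0426
gripper_force: 29.8
```

Emit:
advance:
  ticks:
    - {}
    - {}
    - {}
    - {}

```text
clock: 3.72
position: [0.4497, -0.1312, 0.0848]
ee_rot: [0.002, 0.51, 0.86, -0.0]
contact_force: [-1.7, 0.1, 6.4]
width: 0.042
gripper_force: 29.8
```

In the tool's units: -0.035 m / 0.6 = -0.0583, -0.03 m / 0.6 = -0.05.

Emit:
advance:
  ticks:
    - {"z":-0.0167}
    - {"z":-0.05}
    - {"z":-0.0583}
    - {"z":-0.0583}
    - {"z":-0.0583}

```text
clock: 4.13
position: [0.4484, -0.1303, 0.2302]
ee_rot: [0.0, 0.51, 0.86, 0.0]
contact_force: [1.1, -0.5, -0.8]
width: 0.0424
gripper_force: 30.9
```

Emit:
advance:
  ticks:
    - {"z":-0.05}
    - {"yaw":0.0318}
    - {"yaw":0.0318}
    - {"yaw":0.0318}
    - {"yaw":0.0334}

```text
clock: 4.55
position: [0.4487, -0.1305, 0.259]
ee_rot: [0.001, 0.675, 0.738, 0.0]
contact_force: [0.4, -0.4, -1.0]
width: 0.0428
gripper_force: 30.9
```

Emit:
advance:
  ticks:
    - {}
    - {}

```text
clock: 4.72
position: [0.4487, -0.1305, 0.2585]
ee_rot: [0.0, 0.672, 0.741, 0.0]
contact_force: [-0.1, 0.6, -1.1]
width: 0.0426
gripper_force: 30.9
```

```bash
python3 - <<'E'
from h import *
d,r=tool([.6184,-.2512,.25]);print(d,np.degrees(np.arctan2(r[1,1],r[0,1])),r)
E
```

```text
[-0.1367  0.1571  0.0086] 5.5964458143961595 [[-0.0975  0.9952  0.0003]
 [ 0.9952  0.0975 -0.0002]
 [-0.0002  0.0003 -1.    ]]
```

In the tool's units: 0.0262 m / 0.6 = 0.0437, -0.0228 m / 0.6 = -0.038.

Emit:
advance:
  ticks:
    - {"x":-0.0217, "y":0.025}
    - {"x":-0.038, "y":0.0437}
    - {"x":-0.038, "y":0.0437}
    - {"x":-0.038, "y":0.0437}
    - {"x":-0.038, "y":0.0437}

```text
clock: 5.13
position: [0.5791, -0.2237, 0.2583]
ee_rot: [0.0, 0.672, 0.741, 0.0]
contact_force: [-0.1, -0.2, 0.2]
width: 0.0423
gripper_force: 30.9
```

Emit:
advance:
  ticks:
    - {"x":-0.0325, "y":0.037}
    - {"x":-0.0217, "y":0.0252}
    - {}
    - {}
    - {}

```text
clock: 5.55
position: [0.6175, -0.2512, 0.2578]
ee_rot: [-0.001, 0.672, 0.74, -0.0]
contact_force: [-0.0, 0.2, -0.8]
width: 0.0426
gripper_force: 31.0
```

```bash
python3 - <<'E'
from h import *
for n in("top","scene"):
    d=cams.get_image(n);cv2.imwrite(f"pics/{n}2.png",d["img"][:,:,::-1])
a=cv2.imread("pics/scene2.png")[120:320,220:420];b=cv2.imread("pics/top2.png")[100:300,220:420]
cv2.imwrite("pics/c5.png",cv2.resize(np.hstack([a,b]),None,fx=2,fy=2,interpolation=cv2.INTER_CUBIC))
d,r=tool([.6184,-.2512,.091]);print(d,np.degrees(np.arctan2(r[1,1],r[0,1])))
E
```

```text
[-0.0004  0.0011  0.1676] 5.503719511599803
```

View pics/c5.png

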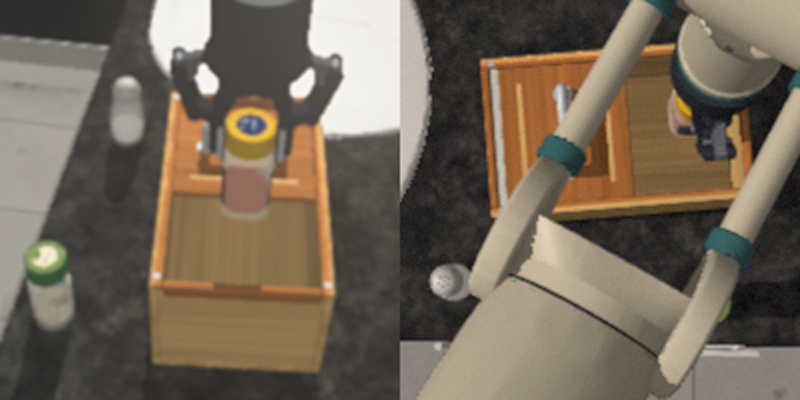

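The jar hangs upright in the jaws, cap at (250,125) in the left half, centred over the open half of the box. Lowering it.

In the tool's units: 0.035 m / 0.6 = 0.0583, 0.03 m / 0.6 = 0.05.

Emit:
advance:
  ticks:
    - {"y":0.0017, "z":0.0417}
    - {"z":0.0583}
    - {"z":0.0583}
    - {"z":0.05}
    - {"z":0.0333}

```text
clock: 6.07
position: [0.6169, -0.2501, 0.1108]
ee_rot: [-0.002, 0.672, 0.74, -0.001]
contact_force: [-0.7, 0.9, -1.4]
width: 0.0424
gripper_force: 31.0
```

Emit:
advance:
  ticks:
    - {"z":0.015}
    - {}
    - {}

```text
clock: 6.32
position: [0.6195, -0.2516, 0.1054]
ee_rot: [0.001, 0.673, 0.74, 0.0]
contact_force: [-0.6, -0.4, -0.9]
width: 0.0425
gripper_force: 31.0
```

Emit:
advance:
  ticks:
    - {"z":0.005}
    - {}
    - {}

```text
clock: 6.57
position: [0.6199, -0.252, 0.1028]
ee_rot: [0.001, 0.673, 0.74, 0.0]
contact_force: [0.6, 0.8, -0.8]
width: 0.0426
gripper_force: 31.0
```

Emit:
advance:
  ticks:
    - {"z":0.0033}
    - {}
    - {}

```text
clock: 6.82
position: [0.6193, -0.2517, 0.0995]
ee_rot: [0.0, 0.673, 0.74, 0.0]
contact_force: [-0.1, -0.1, -1.1]
width: 0.0427
gripper_force: 31.0
```

Emit:
advance:
  ticks:
    - {"z":0.005}
    - {}
    - {}

```text
clock: 7.07
position: [0.619, -0.2516, 0.0959]
ee_rot: [-0.0, 0.673, 0.74, -0.0]
contact_force: [0.3, -0.3, -1.3]
width: 0.0424
gripper_force: 31.0
```

Emit:
advance:
  ticks:
    - {"z":0.0033}
    - {}
    - {}

```text
clock: 7.32
position: [0.6191, -0.2516, 0.0941]
ee_rot: [-0.0, 0.673, 0.74, -0.0]
contact_force: [0.1, 0.6, -1.0]
width: 0.0427
gripper_force: 31.0
```

Emit:
advance:
  ticks:
    - {"z":0.0017}
    - {}
    - {}

```text
clock: 7.57
position: [0.6192, -0.2517, 0.0933]
ee_rot: [0.0, 0.673, 0.74, -0.0]
contact_force: [-0.4, -0.5, -1.0]
width: 0.0425
gripper_force: 31.0
```

In the tool's units: 0.001 m / 0.6 = 0.0017.

Emit:
advance:
  ticks:
    - {"z":0.0017}
    - {}
    - {}

```text
clock: 7.82
position: [0.6193, -0.2518, 0.093]
ee_rot: [0.0, 0.673, 0.74, 0.0]
contact_force: [-1.5, -0.1, 3.4]
width: 0.0426
gripper_force: 31.3
```

Emit:
advance:
  ticks:
    - {"z":0.0017}
    - {}
    - {}

```text
clock: 8.07
position: [0.6193, -0.2518, 0.0929]
ee_rot: [0.001, 0.673, 0.74, 0.0]
contact_force: [-1.7, 1.2, 9.0]
width: 0.0426
gripper_force: 31.8
```

Emit:
advance:
  ticks:
    - {"z":0.0017}
    - {}
    - {}
  only: "pos|contact"

```text
position: [0.6193, -0.2518, 0.0929]
contact_force: [-3.7, 1.3, 12.1]
```

Contact at TCP 0.093, which matches the floor height. I'll unload, open partway and retreat.

In the tool's units: -0.0025 m / 0.6 = -0.0042.

Emit:
advance:
  ticks:
    - {"z":-0.0042}
    - {}
    - {}
  only: "pos|contact"

```text
position: [0.6195, -0.2518, 0.0929]
contact_force: [-0.8, -0.6, 2.7]
```

Emit:
advance:
  ticks:
    - {}
    - {}
    - {}
    - {}
    - {}
  jaw: 0.07

```text
clock: 8.98
position: [0.6192, -0.2517, 0.0925]
ee_rot: [-0.0, 0.673, 0.74, -0.0]
contact_force: [0.2, -0.4, -0.1]
width: 0.07
gripper_force: 0.0
```

Emit:
advance:
  ticks:
    - {"z":-0.0167}
    - {"z":-0.0333}
    - {"z":-0.0583}
    - {"z":-0.0667}
    - {"z":-0.0417}

```text
clock: 9.4
position: [0.6203, -0.2522, 0.2275]
ee_rot: [0.003, 0.673, 0.74, 0.001]
contact_force: [1.2, -0.3, -0.1]
width: 0.0699
gripper_force: 0.0
```

```bash
python3 - <<'E'
from h import *
for n in("top","scene"):
    d=cams.get_image(n);cv2.imwrite(f"pics/{n}3.png",d["img"][:,:,::-1])
a=cv2.imread("pics/scene3.png")[120:320,220:420]
cv2.imwrite("pics/c6.png",cv2.resize(a,None,fx=3,fy=3,interpolation=cv2.INTER_CUBIC))
E
```

```text
(no output)
```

View pics/c6.png

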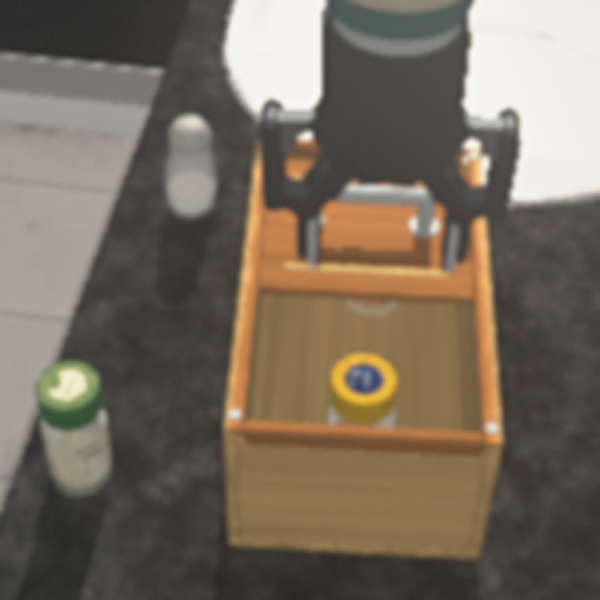

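The yellow jar stands upright in the bay, cap at (363,385) in the crop, and the hatch is unmoved. Next I go behind the handle with closed fingers.

In the tool's units: 0.04 m / 0.6 = 0.0667, 0.02 m / 0.6 = 0.0333.

Emit:
advance:
  ticks:
    - {}
    - {"x":0.0333}
    - {"x":0.0667}
    - {"x":0.0667}
    - {"x":0.0667}
  jaw: 0
  grip_n: 30
  only: "pos|width"

```text
position: [0.6044, -0.111, 0.2206]
width: 0.0091
```

Emit:
advance:
  ticks:
    - {"x":0.0483}
    - {}
    - {}
    - {}
    - {}
  only: "pos|width"

```text
position: [0.6031, -0.0846, 0.222]
width: -0.0001
```

```bash
python3 - <<'E'
from h import *
d,r=tool([.6025,-.0834,.153]);print(d)
E
```

```text
[ 0.0012 -0.0004  0.069 ]
```

In the tool's units: 0.03 m / 0.6 = 0.05, 0.025 m / 0.6 = 0.0417.

Emit:
advance:
  ticks:
    - {"x":0.0017, "z":0.0417}
    - {"z":0.05}
    - {"z":0.0233}
    - {}
    - {}

```text
clock: 10.75
position: [0.6028, -0.0837, 0.1529]
ee_rot: [-0.001, 0.673, 0.739, -0.001]
contact_force: [0.3, -0.3, 0.8]
width: -0.0
gripper_force: 0.0
```

Emit:
advance:
  ticks:
    - {"x":-0.0167}
    - {"x":-0.0133}
    - {"x":-0.0083}
    - {"x":-0.0083}
    - {}

```text
clock: 11.17
position: [0.6064, -0.1119, 0.1547]
ee_rot: [0.001, 0.673, 0.739, 0.0]
contact_force: [-0.5, 0.2, 0.4]
width: -0.0004
gripper_force: 0.0
```

```bash
python3 - <<'E'
from h import *
d,r=tool([.6025,-.0834,.153]);print(d)
E
```

```text
[ 0.0287 -0.0012  0.0016]
```

In the tool's units: -0.012 m / 0.6 = -0.02, -0.01 m / 0.6 = -0.0167.

Emit:
advance:
  ticks:
    - {"x":-0.01}
    - {"x":-0.0167}
    - {"x":-0.02}
    - {"x":-0.02}
    - {"x":-0.02}
  only: "pos|contact"

```text
position: [0.6109, -0.1634, 0.1539]
contact_force: [-0.2, 2.7, 1.1]
```

Emit:
advance:
  ticks:
    - {"x":-0.02}
    - {"x":-0.02}
    - {"x":-0.0133}
    - {"x":-0.0083}
    - {}
  only: "pos|contact"

```text
position: [0.6141, -0.2008, 0.1535]
contact_force: [-0.4, 0.1, -0.3]
```

```bash
python3 - <<'E'
from h import *
for n in("top","scene"):
    d=cams.get_image(n);cv2.imwrite(f"pics/{n}4.png",d["img"][:,:,::-1])
a=cv2.imread("pics/scene4.png")[120:320,220:420]
cv2.imwrite("pics/c7.png",cv2.resize(a,None,fx=3,fy=3,interpolation=cv2.INTER_CUBIC))
d,r=tool([.6025,-.0834,.153]);print(d)
E
```

```text
[ 0.1165 -0.0003  0.0004]
```

View pics/c7.png

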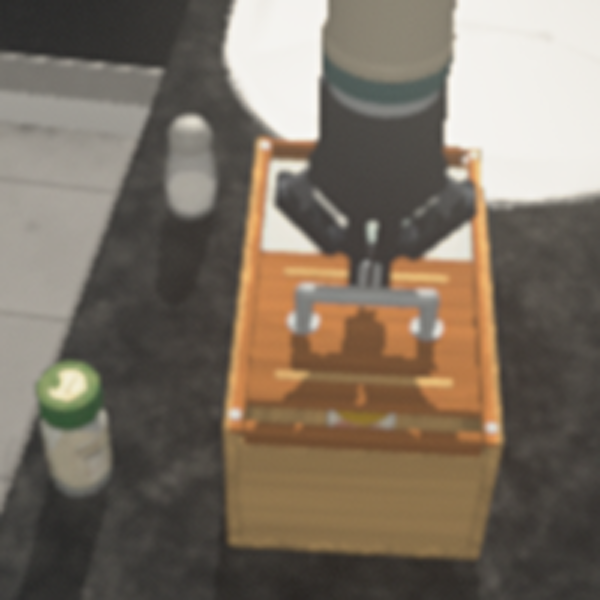

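The hatch follows the fingers, leaving a thin gap at rows 410-430 of the crop, roughly 25-30 mm. Finishing with small steps.

In the tool's units: -0.008 m / 0.6 = -0.0133, -0.006 m / 0.6 = -0.01.

Emit:
advance:
  ticks:
    - {"x":-0.01}
    - {"x":-0.0133}
    - {"x":-0.0067}
    - {}
  only: "pos|contact"

```text
position: [0.6158, -0.2179, 0.1536]
contact_force: [-0.5, -0.1, -0.1]
```

Emit:
advance:
  ticks:
    - {"x":-0.005}
    - {"x":-0.005}
    - {}
  only: "pos|contact"

```text
position: [0.6163, -0.2218, 0.1537]
contact_force: [-0.0, 4.5, 0.4]
```

Emit:
advance:
  ticks:
    - {"x":-0.0033}
    - {}
  only: "pos|contact"

```text
position: [0.6163, -0.222, 0.1537]
contact_force: [-1.0, 8.8, 1.0]
```

Emit:
advance:
  ticks:
    - {"x":-0.0033}
    - {}
  only: "pos|contact"

```text
position: [0.6163, -0.2221, 0.1537]
contact_force: [-1.1, 11.9, 2.8]
```

The hatch is at a hard stop: 12 N with no motion, at the expected position. Backing off, lifting and checking.

In the tool's units: 0.012 m / 0.6 = 0.02, 0.006 m / 0.6 = 0.01.

Emit:
advance:
  ticks:
    - {"x":0.01}
    - {"x":0.02}
    - {"x":0.02}
    - {}
  only: "pos|contact"

```text
position: [0.6137, -0.1947, 0.154]
contact_force: [-1.0, 1.5, 0.2]
```

Emit:
advance:
  ticks:
    - {"z":-0.0333}
    - {"z":-0.05}
    - {"z":-0.05}
    - {"x":0.05, "z":-0.0333}
    - {"x":0.0667}
  only: "pos|contact"

```text
position: [0.6105, -0.1306, 0.2592]
contact_force: [1.0, -0.6, 0.2]
```

Emit:
advance:
  ticks:
    - {"x":0.0667}
    - {"x":0.0667}
    - {"x":0.05}
    - {}
    - {}
  only: "clock|pos|contact"

```text
clock: 14.18
position: [0.5969, -0.0165, 0.2542]
contact_force: [-0.7, -0.9, -0.5]
```

```bash
python3 - <<'E'
from h import *
for n in("top","scene"):
    d=cams.get_image(n);cv2.imwrite(f"pics/{n}5.png",d["img"][:,:,::-1])
a=cv2.imread("pics/scene5.png")[120:320,220:420];b=cv2.imread("pics/top5.png")[100:300,220:420]
cv2.imwrite("pics/c8.png",cv2.resize(np.hstack([a,b]),None,fx=2,fy=2,interpolation=cv2.INTER_CUBIC))
E
```

```text
(no output)
```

View pics/c8.png

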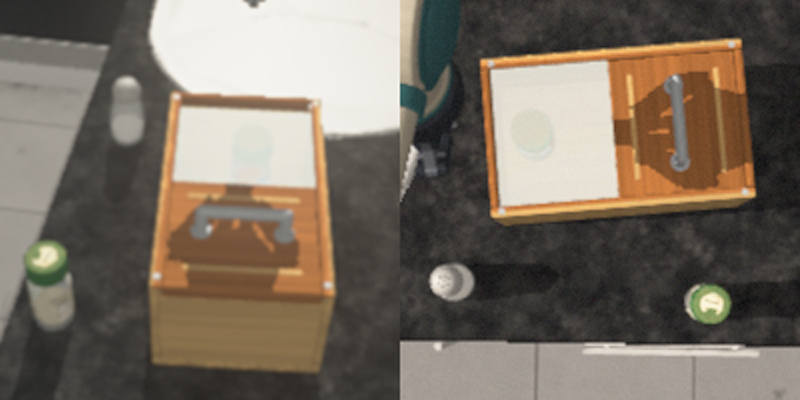

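The hatch board meets the -y end bar with no gap. The green jar and shaker haven't moved, the inside jar is under the pane, and the arm is clear.

```bash
python3 -c "
from rig import manip, cams, order, get_state
print(order.sign_off())"
```

```text
the job is handed in; nothing more can be done
None
```

The yellow-capped jar stands upright in the box, the hatch is shut against its end stop, nothing else was moved, and the job is handed in at about 14 s of the 48 s; no verdict was returned.

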